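# Push the laser driver home under the raised breadboard

## Task

Push the loose laser driver box across the bench and in under the raised optical breadboard, square and centred, until it sits pressed on the sprung contact strip at the back, and leave it there. How deep the strip is set is not known beforehand, so feel for it and press gently: stop when the springs push back, before they are rammed solid. Do not bump the breadboard with the robot, keep the box flat on the bench, and leave the screwdriver, tape and mouse where they lie.

Things in the scene. Friction and masses are not known exactly. Their poses are not given: they have to be found in the camera images.
- driver: Loose laser driver: plain aluminium box 100 mm deep (x), 150 mm wide (y), 56 mm high, about 0.85 kg (varies), flat dark front panel on its -x face (towards the robot), vent slots on top. Origin: centre of its underside; x runs from front panel to back face. Too wide to grasp across; it is pushed.
- breadboard: Fixed raised optical breadboard: black plate 180 (x) by 360 mm (y). Origin: at bench level below the middle of its front edge (nearest the robot); x points into the bay beneath, y along the edge. Posts, 38 mm wide at the foot, at x 30 and 155, y +-155 mm. Optics up to 85 mm tall on top, 70 mm or more behind the edge.
- edge (a point): Middle of the plate's front edge, at its underside, 90 mm above the bench; the plate is 12 mm thick. The driver ends with its front panel 4 to 34 mm inside (beyond) this edge, so an upright gripper would hit the plate: lean the tool back 30 to 45 degrees, fingertips pointing under the plate.
- bay (a point): Foremost place of the contact strip's face, 104 mm behind the front edge, 30 mm above the bench. The brass strip (100 wide, 22 mm high) really stands 0 to 24 mm deeper (differs each time, not reported). Sprung: 2 N at first touch, 8 N after 6 mm, then solid. The box's friction holds it there when let go.
- screwdriver: Screwdriver, 150 mm long, black handle, lying on the bench to the left of the driver. Leave it alone. Origin at its middle.
- tape: Roll of grey tape lying flat, 72 mm across, 24 mm high, on the bench to the right of the driver. Leave it alone. Origin: centre of its underside.
- mouse: Black computer mouse, 100 x 58 x 30 mm, to the right of the breadboard. Leave it alone. Origin: centre of its underside.
Not all that is in view belongs to the job. Of the things shaped like the driver, the aluminium one is meant.

How it is judged:
At the end, for the whole second after the job is handed in: The driver rests flat under the breadboard and is still pressed on the contact strip (more than 0.8 N), its centre within 12 mm of the bay's middle line and at least 50 mm behind the front edge, square to the breadboard within 0.1 rad, at rest (contact force between driver and breadboard above 0.8 N and x of driver in the frame of breadboard above 0.05 m and y of driver in the frame of breadboard between -0.012 and 0.012 m and angle between the x axis of driver and the x axis of breadboard, either way round below 0.1 rad and angle between driver's own z axis and vertical below 0.05 rad and linear speed of driver below 0.01 m/s); the robot touches nothing.
It fails at once if the driver is rammed against the strip or the breadboard (over 20 N) (contact force between driver and breadboard above 20 N).
It fails at once if the robot bumps the breadboard (over 5 N) (contact force between any of the arm, the fingers and breadboard above 5 N).
It fails at once if the driver is tipped or lifted off the bench (angle between driver's own z axis and vertical above 0.2 rad or height (world z) of driver above 0.02 m).
It fails at once if a bystander is moved by more than 20 mm (distance of any of screwdriver, tape, mouse from where it was at the start of the episode above 0.02 m).
It also fails if it takes over 72 s, if anything falls off the work surface, if the arm or the gripper's body presses on something with over 40 N, if the wrist force passes 120 N, or if a joint passes its speed limit or range.

## Robot

A 6-joint arm with a two-finger parallel gripper is mounted at the origin on the work surface. World frame = base frame: x ahead of the robot, y to its left, z up, the work surface at z = 0. Lengths are in m, angles in rad, forces in N, time in s.
With the tool pointing down it reaches from about 0.3 to 0.875 m from the base axis. Payload 6.4 kg.
Tool frame: the origin (TCP) lies between the finger pads; the fingertips stand r.tcp_to_tips ahead of it and the grasp point (between the pads) lies 3 mm ahead of it (r.tcp_to_tips is the distance from the TCP to the fingertips, in m); z points along the fingers, y is the line along which they close (so a half turn about z gives the same grasp; the last joint's range is limited). The gripper opens to 88 mm and grips with 3 to 60 N. Pads are 18 mm wide; open, the fingers measure 123 mm over their backs; the gripper's body (75 mm by 187 mm) begins 45 mm behind the grasp point.
Start: joints at [0.923, 0.181, 1.607, -0, 1.354, -0.206], TCP at [0.246, 0.52, 0.261] pointing down, gripper open.
Joint ranges: [-2.99, 2.99], [-0.89, 2.07], [0.3, 2.58], [-1.14, 4.28], [0, 2.63], [-3.12, 3.12]. Speed limits (rad/s): [2.57, 2.57, 3.01, 3.14, 3.14, 3.14].

## Interface

Orientations are given as a 3x3 rotation matrix whose columns are the frame's x, y, z axes.
In Python, from rig import r gives the robot as it stands.
- The arm moves only by the tool jog_arm, never from a script. Its argument "deltas" is a list of rows, each an object with "travel": the shift along the world's x, y, z as a fraction of full scale, a list of three; "spin": the turn about the world's z as a fraction of full scale; "fingers": the closure in counts, from 0 (fully open) to 255 (shut). A call has 1 to 10 rows; each row is the pose to reach, as a shift and turn from the pose commanded when the call began; what a row does not reach only later rows make up. Full scale, the value 1, is 0.1 m for a shift and 120 degrees for a turn. A row lasts 1/12 s, in which the tool goes at most 41.7 mm and 7.16 degrees, less where a joint would pass 70% of its speed; a pose out of reach is approached as far as the arm can. A call with a number of a shift or a turn outside -1 to 1 is refused whole. A call with a gripper value outside its range is refused whole. The fingers move at their own pace and stop on an object; "newtons" is the grip in N (left out, the last holds). Time passes only in rows, so rows that repeat a pose let the fingers close. It gives the time, the measured TCP pose, the force and the opening at its end, in the units of the state.
- r.read_state(): the state, without advancing time (a new reading comes with each control period).
- r.grab_frame(name): name is "scene" or "top" or "wrist"; returns a dict with "image" (480x640x3 uint8, blue, green, red), "fov_y" (degrees; the focal length in pixels is half the picture's height over the tangent of half this angle, whatever the lens; pixels are square), "cx", "cy" (the principal point, pixels), "R" (3x3) and "t" (3): a world point X has camera coordinates R X + t. Camera axes: x right, y down, z forward; pixel columns grow to the right and rows downward; lengths in m; the calibration is good to about 2 mm. The wrist camera is an equidistant fisheye: a pixel r from the principal point sees the ray r / f radians off the axis. A picture is of the moment at which its call begins. There is no depth.
- r.sign_off(): hands the job in, once; it reports no verdict.
The state is a dict: "time": time; "joints": joint angles; "joint_velocities": joint speeds; "tau": joint torques, N m; "position": TCP position; "tcp_rot": TCP orientation; "ft_force": force on the tool from outside, world axes, zero at the start; "ft_torque": the same for the moment, N m; "opening": finger opening in m.
Only numpy, scipy, OpenCV 4.12 (cv2) and the standard library are available. Lean on these libraries where they do the work, as an engineer would, in place of code of your own. Each camera call takes 0.05 s, during which the arm holds its last target. There are 200 camera calls.

## Working session

There is one attempt and no reset: what is moved stays moved. The work goes in short steps, Python scripts to look and compute and a tool call to move; the robot and the scene stay as the last step left them, time stands still between calls to the robot, and variables do not carry over. Pictures are saved under pics/ and viewed, on a budget of 10 in all, crops included, one or two more only if the job needs it, and the job is handed in when it is done.

Besides the shell and the picture viewer there is one more tool, called after "Emit:" as a command line: name --argument value ..., lists and objects as JSON in quotes. jog_arm: Moves the arm, as the interface text tells. Shift numbers are shares of 0.1 m and turn numbers shares of 120 degrees, none past 1 either way. Its arguments: {"type":"object","properties":{"deltas":{"type":"array","items":{"type":"object","properties":{"travel":{"type":"array","items":{"type":"number"}},"spin":{"type":"number"},"fingers":{"type":"number"}}}},"newtons":{"type":"number"}},"required":["deltas"]}

```bash
mkdir -p pics; cat > h.py <<'E'
from rig import r
import numpy as np, cv2, pickle
def grab(n):
    f=r.grab_frame(n); pickle.dump(f,open(f'pics/{n}.pkl','wb')); return f
def load(n): return pickle.load(open(f'pics/{n}.pkl','rb'))
def ray(f,u,v):
    F=240/np.tan(np.radians(f['fov_y'])/2); R=np.array(f['R']);t=np.array(f['t'])
    return -R.T@t, R.T@np.array([(u-f['cx'])/F,(v-f['cy'])/F,1])
def atz(f,u,v,z):
    c,d=ray(f,u,v); return c+d*(z-c[2])/d[2]
def proj(f,X):
    F=240/np.tan(np.radians(f['fov_y'])/2); p=np.array(f['R'])@np.array(X)+np.array(f['t'])
    return p[:2]/p[2]*F+[f['cx'],f['cy']]
E
python3 - <<'E'
from h import *
for n in('scene','top'):
    f=grab(n); cv2.imwrite(f'pics/{n}1.png',f['image']); print(n,f['fov_y'],f['cx'],f['cy'],ray(f,f['cx'],f['cy']))
s=r.read_state(); print(s, r.tcp_to_tips)
E
```

```text
scene 51.38511320889894 319.8957652417752 234.72480198409292 (array([1.0768142 , 0.35797869, 1.02750681]), array([-0.50114429, -0.28517079, -0.81702633]))
top 45.8593551696231 327.94607331350704 236.085112753365 (array([0.34366835, 0.05961081, 1.42630761]), array([ 0.10291946, -0.01664721, -0.99455038]))
{'time': 0.1, 'joints': array([ 9.22708651e-01,  1.81445273e-01,  1.60789663e+00, -2.47234270e-05,
        1.35378004e+00, -2.06315318e-01]), 'joint_velocities': array([ 0.00024693, -0.00141942, -0.00301626,  0.00126312,  0.0013386 ,
        0.00018161]), 'tau': array([ 1.38600029e-03, -4.34817088e+01, -3.42697406e+01,  7.04288227e-02,
        3.38848634e-02, -3.77574997e-05]), 'position': array([0.2455641 , 0.51943964, 0.25991777]), 'tcp_rot': array([[-9.03997478e-01,  4.27536831e-01, -9.03928860e-04],
       [ 4.27537689e-01,  9.03996683e-01, -1.23378696e-03],
       [ 2.89659323e-04, -1.50180396e-03, -9.99998830e-01]]), 'ft_force': array([ 0.22219044, -0.5694944 ,  0.32959588]), 'ft_torque': array([-0.01346152,  0.00177086, -0.01774939]), 'opening': 0.08812648240700659} 0.022
```

View pics/top1.png

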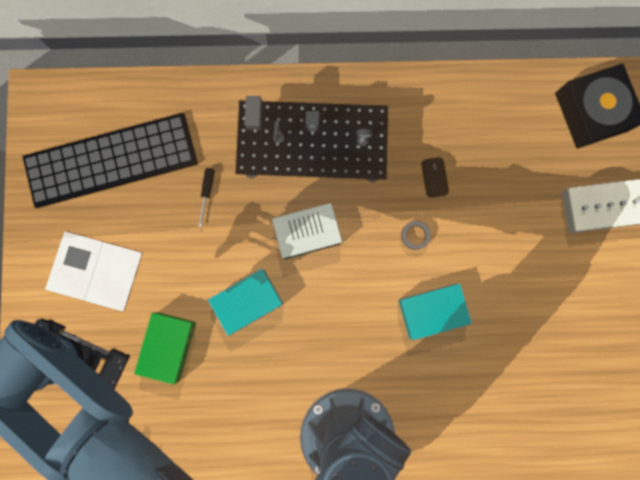

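View pics/scene1.png

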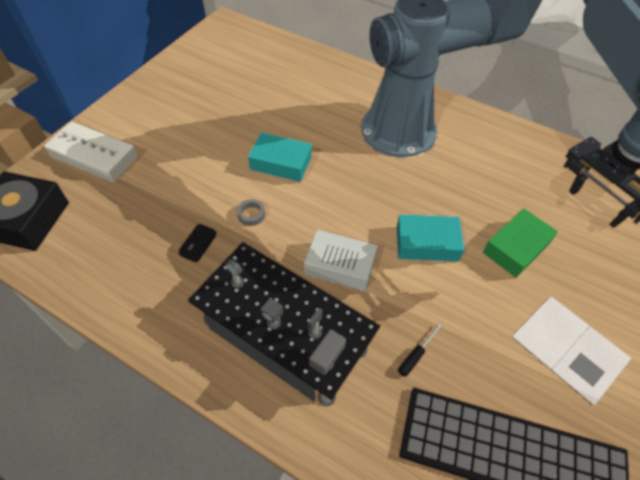

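The driver is the aluminium box with vent slots at top (307,231). Things that could be taken for it are the teal boxes (245,302) and (435,312), the green box (165,348) and the white strip unit (605,205). The jog has no tilt, so I may need a held spacer. I'll measure everything and check with one enlarged crop.

```bash
python3 - <<'E'
from h import *
f=load('top'); im=f['image']
a=cv2.resize(im[85:275,195:445],None,fx=3.2,fy=3.2,interpolation=cv2.INTER_CUBIC)[:600]
cv2.imwrite('pics/c1.png',a)
b=cv2.resize(im[255:395,120:300],None,fx=4.2,fy=4.2,interpolation=cv2.INTER_CUBIC)
cv2.imwrite('pics/c2.png',b)
E
```

```text
(no output)
```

View pics/c1.png

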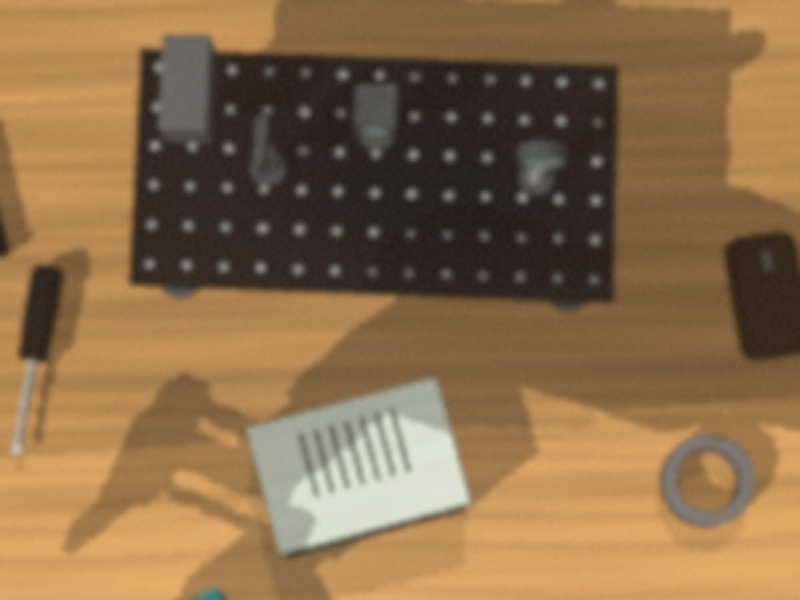

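View pics/c2.png

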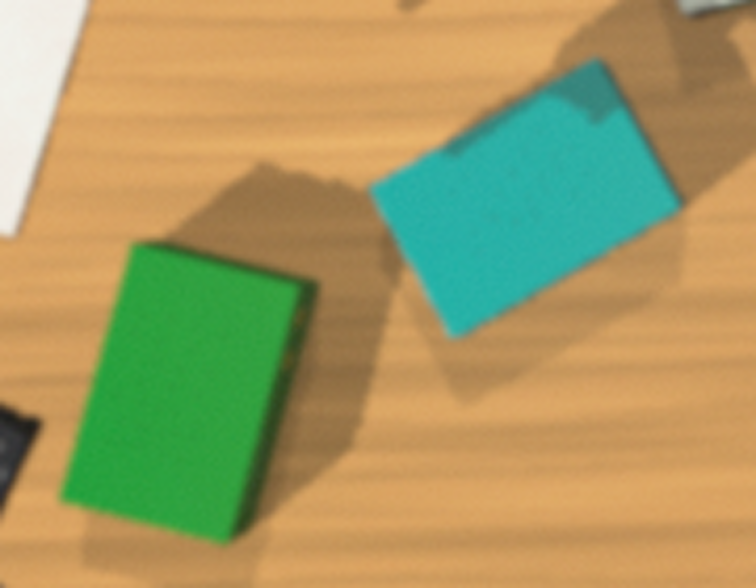

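```bash
python3 - <<'E'
from h import *
f=load('top')
def M(P,s,o,z): return np.array([atz(f,(x+.5)/s-.5+o[0],(y+.5)/s-.5+o[1],z) for x,y in P])
def rep(n,Q):
    e=[np.linalg.norm(Q[i]-Q[(i+1)%4]).round(4) for i in range(4)]
    d=Q[1]-Q[0]+Q[2]-Q[3]
    print(n,'c',Q.mean(0).round(4),'edges',e,'ang(0->1)',np.degrees(np.arctan2(d[1],d[0])).round(1)); print(Q[:,:2].round(4).tolist())
o1=(195,85);o2=(120,255)
rep('plate',M([(143,50),(617,66),(612,300),(131,284)],3.2,o1,.102))
rep('driver',M([(247,428),(436,378),(469,504),(283,555)],3.2,o1,.056))
G=[(137,243),(305,283),(232,543),(62,500)];T=[(370,188),(602,60),(682,205),(455,338)]
for z in(.03,.056,.08):rep('green%g'%z,M(G,4.2,o2,z))
rep('teal',M(T,4.2,o2,.056))
print('tape,screw,mouse',M([(707,481),(38,350),(768,295)],3.2,o1,.015).round(3).tolist())
print('teal2',atz(f,435,312,.056))
# heights from scene view: top pixel vs bottom pixel of vertical edges
s=load('scene')
for n,(ut,vt),(ub,vb) in (('green',(517,259),(517,274)),('teal',(462,242),(461,261)),('driver',(363,276),(363,288))):
    B=atz(s,ub,vb,0); z=[(abs(proj(s,[B[0],B[1],h])[1]-vt),h) for h in np.arange(0,.12,.001)]; print(n,B.round(3),min(z))
E
```

```text
plate c [0.7145 0.0689 0.102 ] edges [np.float64(0.3563), np.float64(0.179), np.float64(0.3567), np.float64(0.1787)] ang(0->1) -93.2
[[0.8138, 0.2416], [0.7938, -0.1142], [0.615, -0.1038], [0.6354, 0.2522]]
driver c [0.5009 0.0876 0.056 ] edges [np.float64(0.1489), np.float64(0.0998), np.float64(0.1459), np.float64(0.1007)] ang(0->1) -76.2
[[0.5321, 0.172], [0.5671, 0.0273], [0.4699, 0.0049], [0.4347, 0.1464]]
green0.03 c [0.2267 0.4405 0.03  ] edges [np.float64(0.1001), np.float64(0.1519), np.float64(0.1005), np.float64(0.1506)] ang(0->1) -105.1
[[0.3122, 0.468], [0.2867, 0.3712], [0.1406, 0.413], [0.1675, 0.5099]]
green0.056 c [0.2289 0.4335 0.056 ] edges [np.float64(0.0983), np.float64(0.1491), np.float64(0.0987), np.float64(0.1478)] ang(0->1) -105.1
[[0.3128, 0.4604], [0.2877, 0.3654], [0.1444, 0.4064], [0.1708, 0.5015]]
green0.08 c [0.2309 0.4269 0.08  ] edges [np.float64(0.0965), np.float64(0.1464), np.float64(0.0969), np.float64(0.1452)] ang(0->1) -105.1
[[0.3133, 0.4534], [0.2887, 0.3601], [0.1479, 0.4004], [0.1738, 0.4938]]
teal c [0.3327 0.2389 0.056 ] edges [np.float64(0.1501), np.float64(0.0949), np.float64(0.1481), np.float64(0.0981)] ang(0->1) -61.8
[[0.3403, 0.3284], [0.4099, 0.1954], [0.326, 0.151], [0.2546, 0.2808]]
tape,screw,mouse [[0.487, -0.184, 0.015], [0.603, 0.338, 0.015], [0.634, -0.238, 0.015]]
teal2 [ 0.29586592 -0.21555817  0.056     ]
green [0.297 0.463 0.   ] (np.float64(0.06095666727895832), np.float64(0.067))
teal [0.333 0.334 0.   ] (np.float64(0.06441793878661883), np.float64(0.082))
driver [0.525 0.164 0.   ] (np.float64(0.08648660157916765), np.float64(0.055))
```

Readings, with the driver sizes agreeing (0.149×0.100 m measured):
- **Driver:** (0.501, 0.088), yaw 13.8°.
- **Plate:** front-edge middle (0.6247, 0.074), x axis at -3.2°.
- **Spare boxes:** all about 100×150 mm, so none can be gripped.

The jog can't lean the tool, and upright the gripper body would hit the plate. So I'll push the driver upright until it is just short of the edge, then push the last stretch with the teal box as a spacer.

Emit:
jog_arm --deltas '[{"travel":[0.4,-1,-0.3],"spin":0.184,"fingers":0},{"travel":[0.4,-1,-0.3],"spin":0.184,"fingers":0},{"travel":[0.4,-1,-0.3],"spin":0.184,"fingers":0},{"travel":[0.4,-1,-0.3],"spin":0.184,"fingers":0},{"travel":[0.4,-1,-0.3],"spin":0.184,"fingers":0}]'

```text
time: 0.52
position: [0.286, 0.4185, 0.23]
tcp_rot: [[-0.998, 0.059, -0.001], [0.059, 0.998, -0.001], [0.001, -0.001, -1.0]]
ft_force: [-0.5, -0.5, 0.1]
opening: 0.0878
```

Emit:
jog_arm --deltas '[{"travel":[0.4,-1,0],"spin":0,"fingers":0},{"travel":[0.4,-1,0],"spin":0,"fingers":0},{"travel":[0.4,-1,0],"spin":0,"fingers":0},{"travel":[0.4,-1,0],"spin":0,"fingers":0}]'

```text
time: 0.85
position: [0.3272, 0.318, 0.2312]
tcp_rot: [[-0.998, 0.061, 0.001], [0.061, 0.998, -0.0], [-0.001, -0.0, -1.0]]
ft_force: [0.9, 0.0, -0.3]
opening: 0.0882
```

Emit:
jog_arm --deltas '[{"travel":[0.4,-1,0],"spin":0,"fingers":0},{"travel":[0.4,-1,0],"spin":0,"fingers":0},{"travel":[0.4,-1,0],"spin":0,"fingers":0},{"travel":[0.4,-1,0],"spin":0,"fingers":0}]'

```text
time: 1.18
position: [0.3676, 0.2182, 0.2315]
tcp_rot: [[-0.998, 0.061, 0.002], [0.061, 0.998, -0.0], [-0.002, -0.0, -1.0]]
ft_force: [-0.1, 0.4, -0.6]
opening: 0.0882
```

Emit:
jog_arm --deltas '[{"travel":[0.3,-1,0],"spin":0,"fingers":0},{"travel":[0.3,-1,0],"spin":0,"fingers":0},{"travel":[0.3,-1,0],"spin":0,"fingers":0},{"travel":[0.3,-1,0],"spin":0,"fingers":0}]'

```text
time: 1.52
position: [0.3975, 0.1186, 0.2315]
tcp_rot: [[-0.998, 0.06, 0.002], [0.06, 0.998, -0.0], [-0.002, -0.0, -1.0]]
ft_force: [-0.2, 0.2, 0.7]
opening: 0.0882
```

Emit:
jog_arm --deltas '[{"travel":[0.0,-0.32,-1],"spin":0,"fingers":0},{"travel":[0,-0.32,-1],"spin":0,"fingers":0},{"travel":[0,-0.32,-1],"spin":0,"fingers":0},{"travel":[0,-0.32,-1],"spin":0,"fingers":0}]'

```text
time: 1.85
position: [0.3927, 0.089, 0.1268]
tcp_rot: [[-0.998, 0.058, -0.008], [0.058, 0.998, 0.001], [0.008, 0.001, -1.0]]
ft_force: [-1.3, 0.1, -0.1]
opening: 0.0882
```

Emit:
jog_arm --deltas '[{"travel":[0,0,-0.4],"spin":0,"fingers":0},{"travel":[0,0,-0.8],"spin":0,"fingers":0},{"travel":[0,0,-1],"spin":0,"fingers":0},{"travel":[0,0,-1],"spin":0,"fingers":0},{"travel":[0,0,-1],"spin":0,"fingers":0}]'

```text
time: 2.27
position: [0.3963, 0.0892, 0.0313]
tcp_rot: [[-0.998, 0.056, -0.001], [0.056, 0.998, 0.001], [0.001, 0.0, -1.0]]
ft_force: [-0.1, -0.2, 0.2]
opening: 0.088
```

```bash
python3 - <<'E'
from h import *
f=grab('top');cv2.imwrite('pics/t2.png',cv2.resize(f['image'][85:345,150:450],None,fx=2.3,fy=2.3))
f=grab('wrist');cv2.imwrite('pics/w2.png',f['image'])
E
```

```text
(no output)
```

View pics/t2.png

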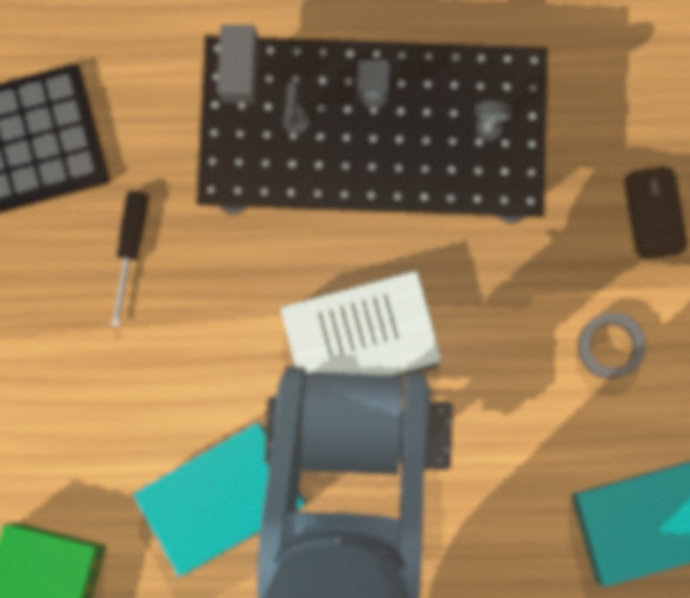

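Fingers are straddling squarely behind the driver, clear of the teal box. Starting the push along the bay axis.

Emit:
jog_arm --deltas '[{"travel":[0.1,-0.006,0]},{"travel":[0.2,-0.011,0]},{"travel":[0.3,-0.017,0]},{"travel":[0.38,-0.021,0]},{"travel":[0.46,-0.026,0]},{"travel":[0.54,-0.03,0]},{"travel":[0.62,-0.035,0]},{"travel":[0.7,-0.039,0]},{"travel":[0.76,-0.042,0]},{"travel":[0.8,-0.045,0]}]'

```text
schema error: expected keys travel, spin, fingers
```

```bash
python3 - <<'E'
from h import *
f=grab('top');cv2.imwrite('pics/t3.png',cv2.resize(f['image'][140:280,240:400],None,fx=4,fy=4,interpolation=cv2.INTER_CUBIC))
E
```

```text
(no output)
```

View pics/t3.png

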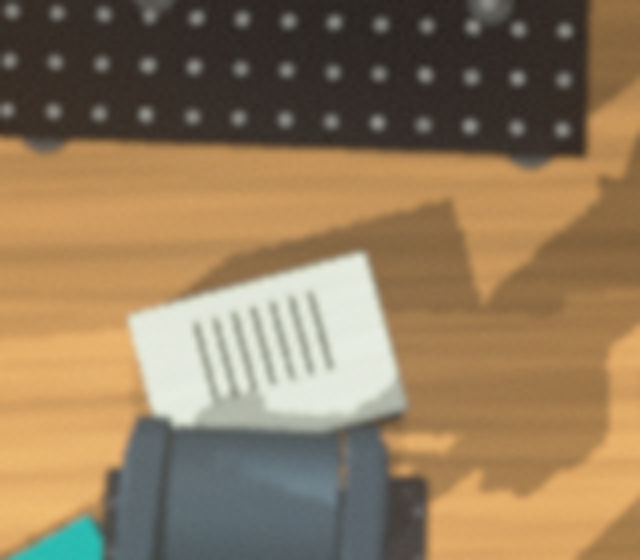

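The move was refused because every row needs all three keys, so the driver hasn't moved. Repeating it in full.

Emit:
jog_arm --deltas '[{"travel":[0.1,-0.006,0],"spin":0,"fingers":0},{"travel":[0.2,-0.011,0],"spin":0,"fingers":0},{"travel":[0.3,-0.017,0],"spin":0,"fingers":0},{"travel":[0.38,-0.021,0],"spin":0,"fingers":0},{"travel":[0.46,-0.026,0],"spin":0,"fingers":0},{"travel":[0.54,-0.03,0],"spin":0,"fingers":0},{"travel":[0.62,-0.035,0],"spin":0,"fingers":0},{"travel":[0.7,-0.039,0],"spin":0,"fingers":0},{"travel":[0.76,-0.042,0],"spin":0,"fingers":0},{"travel":[0.8,-0.045,0],"spin":0,"fingers":0}]'

```text
time: 3.25
position: [0.4762, 0.0831, 0.0304]
tcp_rot: [[-0.998, 0.057, -0.001], [0.057, 0.998, -0.0], [0.001, -0.0, -1.0]]
ft_force: [-4.3, 0.3, 0.8]
opening: 0.088
```

Emit:
jog_arm --deltas '[{"travel":[0,0,0],"spin":0,"fingers":0}]'

```text
time: 3.33
position: [0.4769, 0.083, 0.0307]
tcp_rot: [[-0.998, 0.057, 0.001], [0.057, 0.998, -0.0], [-0.001, -0.0, -1.0]]
ft_force: [-0.9, 0.3, -0.7]
opening: 0.0879
```

```bash
cat > seg.py <<'E'
from h import *
E0=np.array([.6247,.0740]); a=np.radians(-3.2); X=np.array([np.cos(a),np.sin(a)]); Y=np.array([-X[1],X[0]])
def bb(p): d=np.array(p)[:2]-E0; return np.array([d@X,d@Y])
def wd(x,y): return E0+x*X+y*Y
if __name__=='__main__':
    f=grab('top'); im=f['image']
    s=r.read_state(); print('tcp bb',bb(s['position']).round(4),'F',s['ft_force'].round(2))
    h=cv2.cvtColor(im,cv2.COLOR_BGR2HSV)
    m=((h[...,1]<50)&(h[...,2]>95)).astype(np.uint8); m[:140]=0;m[290:]=0;m[:,:240]=0;m[:,385:]=0
    m=cv2.morphologyEx(m,cv2.MORPH_CLOSE,np.ones((5,5)))
    n,l,st,c=cv2.connectedComponentsWithStats(m); k=1+np.argmax(st[1:,4]); print(st[k],c[k])
    cv2.imwrite('pics/t4.png',np.vstack([cv2.resize(im[140:245,240:390],None,fx=4,fy=4,interpolation=cv2.INTER_CUBIC),]))
E
python3 seg.py
```

```text
tcp bb [-0.1481  0.0007] F [-1.   -0.62 -1.7 ]
[ 264  195   79   95 4373] [303.85753487 236.68214041]
```

View pics/t4.png

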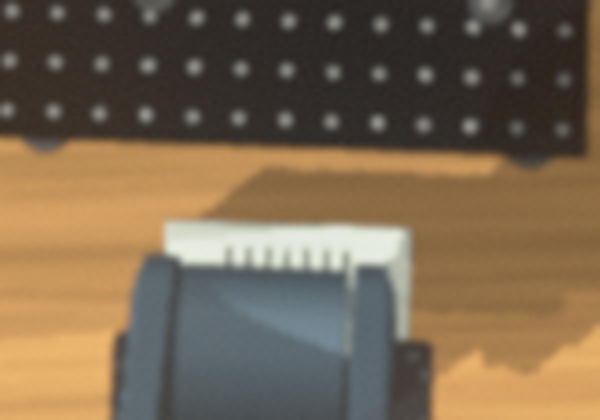

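The driver is now square: its back edge runs from (164,222) to (411,229), parallel to the plate edge. Now computing its lateral offset.

```bash
python3 - <<'E'
from seg import *
f=load('top')
P=[bb(atz(f,(x+.5)/4-.5+240,(y+.5)/4-.5+140,.056)) for x,y in((164,222),(411,229))]
print(P,np.mean(P,0),np.linalg.norm(P[0]-P[1]))
# plate edge corners now; front edge right corner (586,155)
print(bb(atz(f,586.5/4-.5+240,155.5/4-.5+140,.102)))
# direction: x-edge of plate bottom y at left border
print(bb(atz(f,.5/4-.5+240,136/4-.5+140,.102)))
E
```

```text
[array([-0.03991685,  0.0735481 ]), array([-0.03940922, -0.07747877])] [-0.03966303 -0.00196534] 0.15102772355231234
[ 0.00034081 -0.17861225]
[0.00077514 0.16902586]
```

y = −2 mm and square. Pushing another 93 mm, keeping the gripper body clear of the plate edge.

Emit:
jog_arm --deltas '[{"travel":[0.1,-0.006,0],"spin":0,"fingers":0},{"travel":[0.2,-0.011,0],"spin":0,"fingers":0},{"travel":[0.3,-0.017,0],"spin":0,"fingers":0},{"travel":[0.4,-0.022,0],"spin":0,"fingers":0},{"travel":[0.5,-0.028,0],"spin":0,"fingers":0},{"travel":[0.6,-0.033,0],"spin":0,"fingers":0},{"travel":[0.7,-0.039,0],"spin":0,"fingers":0},{"travel":[0.8,-0.045,0],"spin":0,"fingers":0},{"travel":[0.87,-0.049,0],"spin":0,"fingers":0},{"travel":[0.93,-0.052,0],"spin":0,"fingers":0}]'

```text
time: 4.22
position: [0.5692, 0.078, 0.0305]
tcp_rot: [[-0.998, 0.057, -0.001], [0.057, 0.998, -0.0], [0.001, -0.0, -1.0]]
ft_force: [-5.4, 0.3, 0.5]
opening: 0.0881
```

Emit:
jog_arm --deltas '[{"travel":[-0.2,0.01,0],"spin":0,"fingers":0},{"travel":[-0.6,0.03,0],"spin":0,"fingers":0},{"travel":[-1,0.05,0.2],"spin":0,"fingers":0},{"travel":[-1,0.05,0.6],"spin":0,"fingers":0},{"travel":[-1,0.05,1],"spin":0,"fingers":0},{"travel":[-1,0.05,1],"spin":0,"fingers":0}]'

```text
time: 4.72
position: [0.4744, 0.0829, 0.1387]
tcp_rot: [[-0.998, 0.056, 0.016], [0.056, 0.998, -0.001], [-0.016, -0.0, -1.0]]
ft_force: [1.8, 0.5, 1.4]
opening: 0.0882
```

Emit:
jog_arm --deltas '[{"travel":[-1,0.6,0.1],"spin":0,"fingers":0},{"travel":[-1,0.6,0.1],"spin":0,"fingers":0},{"travel":[-1,0.6,0.1],"spin":0,"fingers":0},{"travel":[-1,0.6,0.1],"spin":0,"fingers":0}]'

```text
time: 5.05
position: [0.3655, 0.1452, 0.141]
tcp_rot: [[-0.999, 0.054, 0.0], [0.054, 0.999, 0.001], [-0.0, 0.001, -1.0]]
ft_force: [-0.6, -0.4, -0.0]
opening: 0.0882
```

Emit:
jog_arm --deltas '[{"travel":[-1,0.6,0],"spin":0,"fingers":0},{"travel":[-1,0.6,0],"spin":0,"fingers":0},{"travel":[-1,0.6,0],"spin":0,"fingers":0},{"travel":[-1,0.6,0],"spin":0,"fingers":0}]'

```text
time: 5.38
position: [0.2658, 0.205, 0.1407]
tcp_rot: [[-0.999, 0.053, 0.001], [0.053, 0.999, 0.001], [-0.0, 0.001, -1.0]]
ft_force: [0.3, -0.7, -1.5]
opening: 0.0878
```

Emit:
jog_arm --deltas '[{"travel":[-0.35,0.2,0],"spin":0,"fingers":0},{"travel":[-0.35,0.2,0],"spin":0,"fingers":0},{"travel":[-0.35,0.2,0],"spin":0,"fingers":0}]'

```text
time: 5.63
position: [0.2345, 0.2241, 0.1415]
tcp_rot: [[-0.999, 0.053, 0.003], [0.053, 0.999, 0.001], [-0.003, 0.001, -1.0]]
ft_force: [1.1, -0.1, 0.2]
opening: 0.0879
```

```bash
cat > teal.py <<'E'
from seg import *
f=grab('top'); h=cv2.cvtColor(f['image'],cv2.COLOR_BGR2HSV)
m=cv2.inRange(h,(80,120,60),(100,255,255)); m[:,390:]=0
n,l,st,c=cv2.connectedComponentsWithStats(m); k=1+np.argmax(st[1:,4])
cn=max(cv2.findContours((l==k).astype(np.uint8),cv2.RETR_EXTERNAL,cv2.CHAIN_APPROX_NONE)[0],key=len)
P=np.array([atz(f,u,v,.056)[:2] for u,v in cn[:,0].astype(float)],dtype=np.float32)
b=cv2.minAreaRect(P); bx=cv2.boxPoints(b)
print('teal area',st[k,4],'centre',np.round(b[0],4),'size',np.round(b[1],4),'ang',round(b[2],1),'corners',bx.round(3).tolist(),'bb',bb(b[0]).round(4))
s=r.read_state(); print('tcp',s['position'].round(4),'t',s['time'])
E
python3 teal.py
```

```text
teal area 2503 centre [0.3326 0.2397] size [0.098  0.1485] ang 28.8 corners [[0.2540000081062317, 0.2809999883174896], [0.32499998807907104, 0.1509999930858612], [0.41100001335144043, 0.1979999989271164], [0.3400000035762787, 0.328000009059906]] bb [-0.3009  0.1491]
tcp [0.2353 0.2238 0.1416] t 5.6833
```

Emit:
jog_arm --deltas '[{"travel":[-0.02,0,-0.4],"spin":0,"fingers":0},{"travel":[-0.02,0,-0.8],"spin":0,"fingers":0},{"travel":[-0.02,0,-1],"spin":0,"fingers":0},{"travel":[-0.02,0,-1],"spin":0,"fingers":0}]'

```text
time: 6.02
position: [0.2306, 0.2214, 0.0377]
tcp_rot: [[-0.998, 0.059, -0.006], [0.059, 0.998, -0.003], [0.006, -0.003, -1.0]]
ft_force: [-0.9, 0.2, -0.2]
opening: 0.0882
```

Emit:
jog_arm --deltas '[{"travel":[0,0,-0.1],"spin":0,"fingers":0},{"travel":[0.1,0,-0.1],"spin":0,"fingers":0},{"travel":[0.2,0,-0.1],"spin":0,"fingers":0},{"travel":[0.3,0,-0.1],"spin":0,"fingers":0},{"travel":[0.4,0,-0.1],"spin":0,"fingers":0},{"travel":[0.5,0,-0.1],"spin":0,"fingers":0},{"travel":[0.6,0,-0.1],"spin":0,"fingers":0},{"travel":[0.7,0,-0.1],"spin":0,"fingers":0},{"travel":[0.75,0,-0.1],"spin":0,"fingers":0},{"travel":[0.8,0,-0.1],"spin":0,"fingers":0}]'

```text
time: 6.85
position: [0.313, 0.2234, 0.0313]
tcp_rot: [[-0.998, 0.057, 0.0], [0.057, 0.998, 0.001], [-0.0, 0.001, -1.0]]
ft_force: [-7.2, 4.4, 4.3]
opening: 0.0881
```

```bash
python3 teal.py
```

```text
teal area 1949 centre [0.3875 0.2195] size [0.0972 0.147 ] ang 10.2 corners [[0.3269999921321869, 0.28299999237060547], [0.3529999852180481, 0.13899999856948853], [0.4480000138282776, 0.15600000321865082], [0.421999990940094, 0.30000001192092896]] bb [-0.2449  0.132 ]
tcp [0.3139 0.2235 0.0314] t 6.9
```

Emit:
jog_arm --deltas '[{"travel":[0.1,-0.006,0],"spin":0,"fingers":0},{"travel":[0.2,-0.01,0],"spin":0,"fingers":0},{"travel":[0.3,-0.017,0],"spin":0,"fingers":0},{"travel":[0.4,-0.02,0],"spin":0,"fingers":0},{"travel":[0.5,-0.028,0],"spin":0,"fingers":0},{"travel":[0.6,-0.033,0],"spin":0,"fingers":0},{"travel":[0.66,-0.036,0],"spin":0,"fingers":0},{"travel":[0.7,-0.039,0],"spin":0,"fingers":0}]'

```text
time: 7.57
position: [0.3825, 0.2188, 0.0306]
tcp_rot: [[-0.998, 0.057, -0.001], [0.057, 0.998, -0.0], [0.001, -0.0, -1.0]]
ft_force: [-4.1, 0.6, -1.2]
opening: 0.0882
```

Emit:
jog_arm --deltas '[{"travel":[-0.2,0,0],"spin":0,"fingers":0},{"travel":[-0.5,0,0],"spin":0,"fingers":0},{"travel":[-0.5,0,0.4],"spin":0,"fingers":0},{"travel":[-0.5,0,0.8],"spin":0,"fingers":0},{"travel":[-0.5,0,1],"spin":0,"fingers":0},{"travel":[-0.5,0,1],"spin":0,"fingers":0}]'

```text
time: 8.07
position: [0.3367, 0.2203, 0.1361]
tcp_rot: [[-0.998, 0.057, 0.012], [0.057, 0.998, 0.003], [-0.012, 0.004, -1.0]]
ft_force: [0.6, -0.8, 0.0]
opening: 0.0882
```

```bash
python3 teal.py
```

```text
teal area 2371 centre [0.4406 0.2053] size [0.1466 0.0982] ang 87.2 corners [[0.3880000114440918, 0.13500000536441803], [0.4860000014305115, 0.12999999523162842], [0.49300000071525574, 0.2759999930858612], [0.39500001072883606, 0.2809999883174896]] bb [-0.1911  0.1209]
tcp [0.3353 0.2198 0.1338] t 8.1167
```

Emit:
jog_arm --deltas '[{"travel":[0,0.84,0],"spin":-0.5,"fingers":110},{"travel":[0.0,0.84,0],"spin":-0.5,"fingers":110},{"travel":[0.1,0.84,0],"spin":-0.5,"fingers":110},{"travel":[0.5,0.84,0],"spin":-0.5,"fingers":110},{"travel":[0.5,0.84,0],"spin":-0.5,"fingers":110},{"travel":[0.5,0.84,0],"spin":-0.5,"fingers":110},{"travel":[0.5,0.84,0],"spin":-0.5,"fingers":110},{"travel":[0.5,0.84,0],"spin":-0.5,"fingers":110},{"travel":[0.5,0.84,0],"spin":-0.5,"fingers":110}]'

```text
time: 8.87
position: [0.382, 0.3027, 0.129]
tcp_rot: [[-0.444, 0.896, -0.001], [0.896, 0.444, -0.001], [-0.0, -0.002, -1.0]]
ft_force: [0.0, -1.0, -0.2]
opening: 0.0503
```

Emit:
jog_arm --deltas '[{"travel":[0.6,0.04,0],"spin":-0.25,"fingers":110},{"travel":[0.6,0.04,0],"spin":-0.25,"fingers":110},{"travel":[0.6,0.04,0],"spin":-0.25,"fingers":110},{"travel":[0.6,0.04,0],"spin":-0.25,"fingers":110},{"travel":[0.6,0.04,0],"spin":-0.25,"fingers":110},{"travel":[0.6,0.04,0],"spin":-0.25,"fingers":110}]'

```text
time: 9.37
position: [0.4417, 0.3067, 0.1293]
tcp_rot: [[0.055, 0.998, -0.001], [0.998, -0.055, -0.001], [-0.001, -0.001, -1.0]]
ft_force: [0.2, -0.1, -0.3]
opening: 0.0504
```

Emit:
jog_arm --deltas '[{"travel":[0,0,-0.4],"spin":0,"fingers":110},{"travel":[0,0,-0.8],"spin":0,"fingers":110},{"travel":[0,0,-1],"spin":0,"fingers":110},{"travel":[0,0,-1],"spin":0,"fingers":110},{"travel":[0,0,-1],"spin":0,"fingers":110}]'

```text
time: 9.78
position: [0.4408, 0.3068, 0.0296]
tcp_rot: [[0.054, 0.999, -0.003], [0.999, -0.054, -0.001], [-0.001, -0.003, -1.0]]
ft_force: [0.1, 0.1, 0.9]
opening: 0.0499
```

```bash
python3 teal.py; python3 -c "
from seg import *
print(bb(r.read_state()['position']))"
```

```text
teal area 2378 centre [0.4404 0.2054] size [0.1491 0.0976] ang 87.1 corners [[0.3880000114440918, 0.13300000131130219], [0.48500001430511475, 0.12800000607967377], [0.49300000071525574, 0.2770000100135803], [0.39500001072883606, 0.28200000524520874]] bb [-0.1914  0.1209]
tcp [0.4422 0.3073 0.0311] t 9.8333
[-0.19526976  0.22278912]
```

Emit:
jog_arm --deltas '[{"travel":[-0.006,-0.1,0],"spin":0,"fingers":110},{"travel":[-0.01,-0.2,0],"spin":0,"fingers":110},{"travel":[-0.017,-0.3,0],"spin":0,"fingers":110},{"travel":[-0.02,-0.4,0],"spin":0,"fingers":110},{"travel":[-0.028,-0.5,0],"spin":0,"fingers":110},{"travel":[-0.033,-0.6,0],"spin":0,"fingers":110},{"travel":[-0.039,-0.7,0],"spin":0,"fingers":110}]'

```text
time: 10.42
position: [0.4394, 0.2372, 0.0327]
tcp_rot: [[0.057, 0.998, 0.004], [0.998, -0.057, 0.002], [0.003, 0.004, -1.0]]
ft_force: [0.7, 6.7, 2.2]
opening: 0.0502
```

Emit:
jog_arm --deltas '[{"travel":[-0.006,-0.1,0],"spin":0,"fingers":110},{"travel":[-0.01,-0.2,0],"spin":0,"fingers":110},{"travel":[-0.017,-0.3,0],"spin":0,"fingers":110},{"travel":[-0.02,-0.4,0],"spin":0,"fingers":110},{"travel":[-0.028,-0.5,0],"spin":0,"fingers":110},{"travel":[-0.033,-0.6,0],"spin":0,"fingers":110},{"travel":[-0.036,-0.65,0],"spin":0,"fingers":110},{"travel":[-0.038,-0.68,0],"spin":0,"fingers":110},{"travel":[-0.038,-0.68,0],"spin":0,"fingers":110}]'

```text
time: 11.17
position: [0.4356, 0.1686, 0.0325]
tcp_rot: [[0.057, 0.998, 0.004], [0.998, -0.057, 0.001], [0.001, 0.004, -1.0]]
ft_force: [0.4, 1.7, 1.5]
opening: 0.0501
```

```bash
python3 teal.py; python3 -c "
from seg import *
print(bb(r.read_state()['position']))"
```

```text
teal area 1717 centre [0.433  0.0646] size [0.1068 0.0969] ang 88.5 corners [[0.382999986410141, 0.012000000104308128], [0.47999998927116394, 0.009999999776482582], [0.4830000102519989, 0.11699999868869781], [0.38600000739097595, 0.11900000274181366]] bb [-0.1908 -0.0201]
tcp [0.4354 0.1686 0.0323] t 11.2167
[-0.19428735  0.08388754]
```

Emit:
jog_arm --deltas '[{"travel":[0,0.2,0],"spin":0,"fingers":110},{"travel":[0,0.4,0.1],"spin":0,"fingers":0},{"travel":[0,0.4,0.5],"spin":0,"fingers":0},{"travel":[0,0.4,1],"spin":0,"fingers":0},{"travel":[0,0.4,1],"spin":0.2,"fingers":0},{"travel":[-0.3,0.4,1],"spin":0.2,"fingers":0},{"travel":[-0.6,0.4,1],"spin":0.35,"fingers":0},{"travel":[-0.75,0.4,1],"spin":0.35,"fingers":0},{"travel":[-0.75,0.4,1],"spin":0.35,"fingers":0},{"travel":[-0.75,0.4,1],"spin":0.35,"fingers":0}]'

```text
time: 12.05
position: [0.3581, 0.2087, 0.1311]
tcp_rot: [[-0.632, 0.775, 0.001], [0.775, 0.632, -0.0], [-0.001, 0.0, -1.0]]
ft_force: [-0.7, -0.0, 0.4]
opening: 0.0883
```

```bash
python3 teal.py; python3 - <<'E'
from h import *
f=load('top');cv2.imwrite('pics/t5.png',cv2.resize(f['image'][90:290,230:400],None,fx=3,fy=3,interpolation=cv2.INTER_CUBIC))
E
```

```text
teal area 2355 centre [0.4343 0.0857] size [0.1443 0.0959] ang 87.4 corners [[0.382999986410141, 0.01600000075995922], [0.4790000021457672, 0.010999999940395355], [0.48500001430511475, 0.15600000321865082], [0.38999998569488525, 0.1599999964237213]] bb [-0.1908  0.0011]
tcp [0.3587 0.2087 0.1313] t 12.1
```

View pics/t5.png

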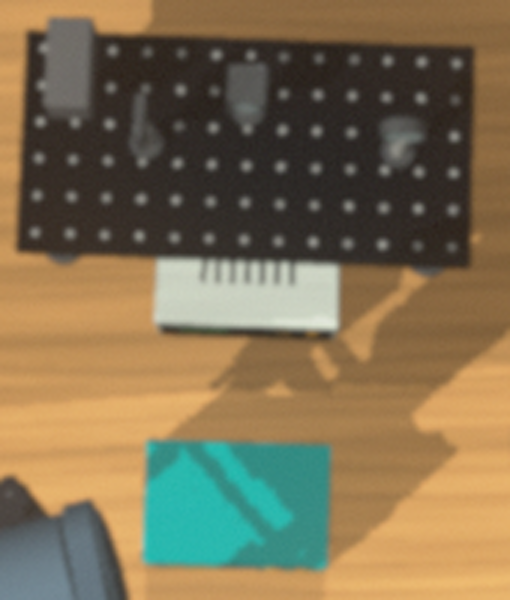

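The driver is half under the plate: its front edge runs from (155,326) to (338,331), parallel to the plate edge. The teal spacer is square behind it. Next I go behind the spacer.

Emit:
jog_arm --deltas '[{"travel":[-0.1,-0.4,0],"spin":0.397,"fingers":0},{"travel":[-0.1,-0.8,0],"spin":0.397,"fingers":0},{"travel":[-0.1,-1,0],"spin":0.397,"fingers":0},{"travel":[-0.05,-1,0],"spin":0.397,"fingers":0},{"travel":[-0.05,-1,0],"spin":0.397,"fingers":0},{"travel":[-0.05,-1,0],"spin":0.397,"fingers":0},{"travel":[-0.05,-1,0],"spin":0.397,"fingers":0},{"travel":[-0.05,-1,0],"spin":0.397,"fingers":0},{"travel":[-0.05,-1,0],"spin":0.397,"fingers":0}]'

```text
time: 12.85
position: [0.3542, 0.1087, 0.131]
tcp_rot: [[-0.998, 0.064, 0.001], [0.064, 0.998, -0.0], [-0.001, -0.0, -1.0]]
ft_force: [-0.6, 0.2, -0.5]
opening: 0.0883
```

Emit:
jog_arm --deltas '[{"travel":[0,-0.19,-0.2],"spin":0,"fingers":0},{"travel":[0,-0.19,-0.6],"spin":0,"fingers":0},{"travel":[0,-0.19,-1],"spin":0,"fingers":0},{"travel":[0,-0.19,-1],"spin":0,"fingers":0},{"travel":[0,-0.19,-1],"spin":0,"fingers":0}]'

```text
time: 13.27
position: [0.3518, 0.09, 0.0286]
tcp_rot: [[-0.998, 0.066, -0.007], [0.066, 0.998, 0.0], [0.007, -0.0, -1.0]]
ft_force: [0.2, -0.9, 0.4]
opening: 0.0884
```

```bash
python3 - <<'E'
from seg import *
f=load('top')
for n,x,y in(('FL',155,326),('FR',338,331),('BL?',157,258),('BR?',339,264)):
    print(n,bb(atz(f,(x+.5)/3-.5+230,(y+.5)/3-.5+90,.056)).round(4))
s=r.read_state();print(bb(s['position']),s['tcp_rot'][:,1],s['ft_force'],s['time'])
E
```

```text
FL [-0.0478  0.0715]
FR [-0.0471 -0.0776]
BL? [0.0085 0.072 ]
BR? [ 0.0084 -0.0769]
[-0.27333808  0.00078951] [ 6.57466555e-02  9.97836346e-01 -6.72468414e-05] [ 0.24744037 -0.86637414  0.37887075] 13.2667
```

Emit:
jog_arm --deltas '[{"travel":[0.1,-0.006,0],"spin":0.005,"fingers":0},{"travel":[0.2,-0.012,0],"spin":0.005,"fingers":0},{"travel":[0.3,-0.018,0],"spin":0.005,"fingers":0},{"travel":[0.4,-0.024,0],"spin":0.005,"fingers":0},{"travel":[0.5,-0.03,0],"spin":0.005,"fingers":0},{"travel":[0.6,-0.036,0],"spin":0.005,"fingers":0},{"travel":[0.7,-0.042,0],"spin":0.005,"fingers":0},{"travel":[0.8,-0.047,0],"spin":0.005,"fingers":0},{"travel":[0.88,-0.051,0],"spin":0.005,"fingers":0},{"travel":[0.94,-0.054,0],"spin":0.005,"fingers":0}]'

```text
time: 14.1
position: [0.4482, 0.085, 0.0319]
tcp_rot: [[-0.999, 0.052, -0.002], [0.052, 0.999, 0.0], [0.002, -0.0, -1.0]]
ft_force: [-13.9, 0.5, 11.0]
opening: 0.0881
```

Emit:
jog_arm --deltas '[{"travel":[0.03,-0.002,0],"spin":0,"fingers":0},{"travel":[0.06,-0.004,0],"spin":0,"fingers":0},{"travel":[0.09,-0.006,0],"spin":0,"fingers":0},{"travel":[0.12,-0.008,0],"spin":0,"fingers":0}]'

```text
time: 14.43
position: [0.4587, 0.0844, 0.0317]
tcp_rot: [[-0.999, 0.052, -0.004], [0.052, 0.999, 0.0], [0.004, -0.0, -1.0]]
ft_force: [-11.7, 0.0, 9.9]
opening: 0.0882
```

```bash
python3 teal.py; python3 - <<'E'
from seg import *
s=r.read_state();print(bb(s['position']),s['tcp_rot'][:,1],s['ft_force'],s['time'])
f=load('top');cv2.imwrite('pics/t6.png',cv2.resize(f['image'][150:270,250:380],None,fx=4,fy=4,interpolation=cv2.INTER_CUBIC))
E
```

```text
teal area 705 centre [0.5467 0.08  ] size [0.145  0.0419] ang 86.8 corners [[0.5220000147819519, 0.008999999612569809], [0.5630000233650208, 0.006000000052154064], [0.5720000267028809, 0.1509999930858612], [0.5299999713897705, 0.15399999916553497]] bb [-0.0783  0.0017]
tcp [0.4601 0.0842 0.0318] t 14.4833
[-0.16492507  0.001024  ] [ 5.21343702e-02  9.98640079e-01 -2.20052244e-05] [-3.40786443  1.47346185 -1.80921872] 14.4833
```

View pics/t6.png

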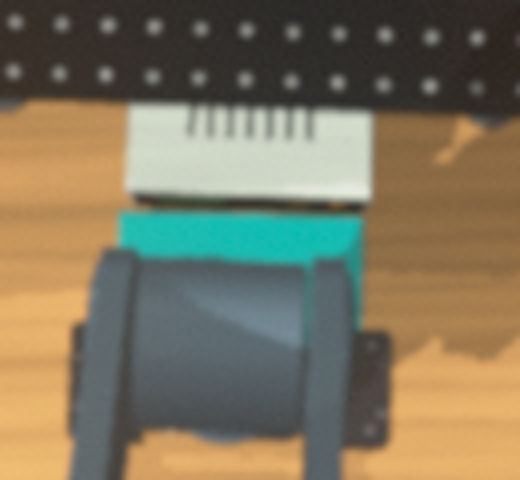

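The spacer's front edge (118,213)–(365,217) is about 10 mm short of the driver's front and parallel to it. The upward force of 11 N while pushing is odd and may be finger friction, so I'll back off and raise the tool slightly before making contact.

Emit:
jog_arm --deltas '[{"travel":[-0.06,0.003,0],"spin":0,"fingers":0},{"travel":[-0.08,0.004,0.05],"spin":0,"fingers":0},{"travel":[-0.08,0.004,0.05],"spin":0,"fingers":0},{"travel":[-0.08,0.004,0.05],"spin":0,"fingers":0}]'

```text
time: 14.82
position: [0.4534, 0.0843, 0.0369]
tcp_rot: [[-0.999, 0.052, 0.003], [0.052, 0.999, -0.0], [-0.003, -0.0, -1.0]]
ft_force: [0.6, 0.4, -0.8]
opening: 0.0881
```

Emit:
jog_arm --deltas '[{"travel":[0.04,-0.002,0],"spin":0,"fingers":0},{"travel":[0.08,-0.005,0],"spin":0,"fingers":0},{"travel":[0.12,-0.007,0],"spin":0,"fingers":0}]'

```text
time: 15.07
position: [0.4621, 0.0839, 0.0354]
tcp_rot: [[-0.999, 0.052, -0.006], [0.052, 0.999, 0.0], [0.006, -0.0, -1.0]]
ft_force: [-14.8, -0.0, 11.5]
opening: 0.088
```

Emit:
jog_arm --deltas '[{"travel":[0.02,-0.001,0],"spin":0,"fingers":0},{"travel":[0.04,-0.002,0],"spin":0,"fingers":0},{"travel":[0.06,-0.003,0],"spin":0,"fingers":0}]'

```text
time: 15.32
position: [0.4667, 0.0838, 0.0349]
tcp_rot: [[-0.999, 0.052, -0.009], [0.052, 0.999, 0.0], [0.009, -0.0, -1.0]]
ft_force: [-14.4, 0.3, 12.6]
opening: 0.0884
```

Emit:
jog_arm --deltas '[{"travel":[0.02,-0.001,0],"spin":0,"fingers":0},{"travel":[0.04,-0.002,0],"spin":0,"fingers":0},{"travel":[0.06,-0.003,0],"spin":0,"fingers":0}]'

```text
time: 15.57
position: [0.4706, 0.0837, 0.0345]
tcp_rot: [[-0.999, 0.052, -0.014], [0.052, 0.999, 0.001], [0.014, -0.0, -1.0]]
ft_force: [-27.3, -0.2, 24.1]
opening: 0.0881
```

```bash
python3 - <<'E'
from seg import *
s=r.read_state();print(bb(s['position']),s['position'],s['tcp_rot'][:,1],s['ft_force'],s['time'])
E
```

```text
[-0.15438974  0.00103844] [0.47060896 0.08365509 0.034515  ] [ 5.20476724e-02  9.98644599e-01 -7.07754090e-05] [-27.33509238  -0.21845114  24.07721468] 15.5667
```

Emit:
jog_arm --deltas '[{"travel":[-0.06,0.003,0],"spin":0,"fingers":0},{"travel":[-0.08,0.004,0],"spin":0,"fingers":0},{"travel":[-0.08,0.004,0],"spin":0,"fingers":0},{"travel":[-0.08,0.004,0],"spin":0,"fingers":0},{"travel":[-0.08,0.004,0],"spin":0,"fingers":0},{"travel":[-0.08,0.004,0],"spin":0,"fingers":0},{"travel":[-0.08,0.004,0],"spin":0,"fingers":0}]'

```text
time: 16.15
position: [0.4685, 0.0834, 0.0358]
tcp_rot: [[-0.999, 0.052, 0.0], [0.052, 0.999, -0.0], [-0.0, -0.0, -1.0]]
ft_force: [1.0, -0.5, -0.8]
opening: 0.088
```

```bash
python3 - <<'E'
from seg import *
f=grab('scene');cv2.imwrite('pics/s6.png',cv2.resize(f['image'][170:370,220:480],None,fx=3,fy=3,interpolation=cv2.INTER_CUBIC))
s=r.read_state();print(bb(s['position']),s['position'],s['ft_force'],s['time'])
E
```

```text
[-0.15656329  0.00071012] [0.46842047 0.08344861 0.03576665] [0.05177539 1.10533813 0.14709763] 16.2
```

View pics/s6.png

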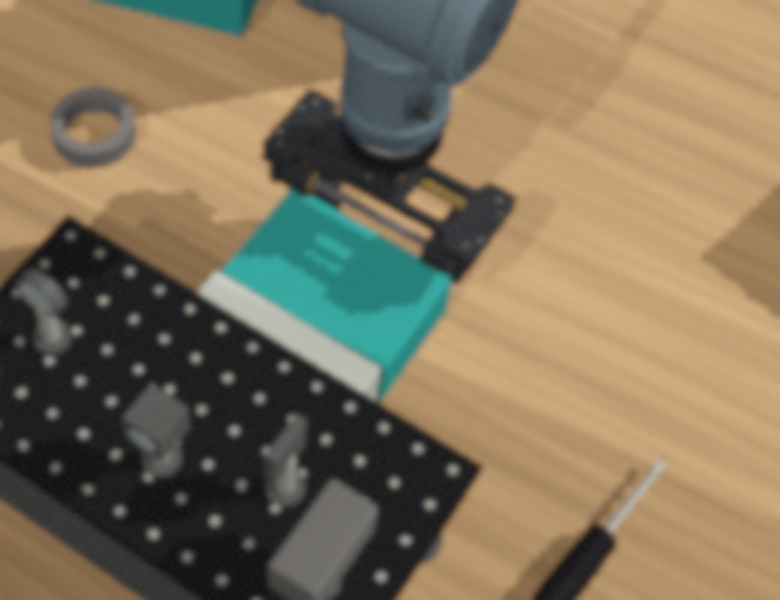

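The boxes are in contact and flat. The arm is compliant and sags under load, so the finger presses the spacer down and inflates its friction. I'll back off, raise the tool 10 mm, let it settle, then push with a slight upward bias to keep Fz near 0.

Emit:
jog_arm --deltas '[{"travel":[-0.06,0.003,0],"spin":0,"fingers":0},{"travel":[-0.06,0.003,0.1],"spin":0,"fingers":0},{"travel":[-0.06,0.003,0.1],"spin":0,"fingers":0},{"travel":[-0.06,0.003,0.1],"spin":0,"fingers":0},{"travel":[-0.06,0.003,0.1],"spin":0,"fingers":0},{"travel":[-0.06,0.003,0.1],"spin":0,"fingers":0}]'

```text
time: 16.7
position: [0.4623, 0.0838, 0.0458]
tcp_rot: [[-0.999, 0.052, 0.0], [0.052, 0.999, -0.0], [-0.0, -0.0, -1.0]]
ft_force: [0.9, 0.8, -0.0]
opening: 0.0881
```

Emit:
jog_arm --deltas '[{"travel":[0.03,-0.002,0],"spin":0,"fingers":0},{"travel":[0.06,-0.003,0],"spin":0,"fingers":0},{"travel":[0.08,-0.005,0.005],"spin":0,"fingers":0},{"travel":[0.1,-0.006,0.01],"spin":0,"fingers":0}]'

```text
time: 17.03
position: [0.4708, 0.0832, 0.0462]
tcp_rot: [[-0.999, 0.052, -0.004], [0.052, 0.999, 0.0], [0.004, -0.0, -1.0]]
ft_force: [-9.6, -0.3, 5.5]
opening: 0.0879
```

Emit:
jog_arm --deltas '[{"travel":[0.02,-0.001,0.005],"spin":0,"fingers":0},{"travel":[0.04,-0.002,0.01],"spin":0,"fingers":0},{"travel":[0.06,-0.003,0.015],"spin":0,"fingers":0}]'

```text
time: 17.28
position: [0.4724, 0.0833, 0.0463]
tcp_rot: [[-0.999, 0.052, -0.013], [0.052, 0.999, 0.001], [0.013, -0.0, -1.0]]
ft_force: [-11.7, 0.1, -0.5]
opening: 0.0881
```

```bash
cat > st.py <<'E'
from seg import *
s=r.read_state();print(bb(s['position']).round(4),s['position'].round(4),s['tcp_rot'][:,2].round(3),s['ft_force'].round(1),s['ft_torque'].round(2),s['time'])
E
python3 st.py
```

```text
[-0.1526  0.0008] [0.4724 0.0833 0.0463] [-0.013  0.001 -1.   ] [-11.7   0.1  -0.5] [-0.    1.6  -0.17] 17.2833
```

Emit:
jog_arm --deltas '[{"travel":[0.04,-0.002,0],"spin":0,"fingers":0},{"travel":[0.08,-0.005,0],"spin":0,"fingers":0},{"travel":[0.12,-0.007,0],"spin":0,"fingers":0},{"travel":[0.15,-0.008,0],"spin":0,"fingers":0}]'

```text
time: 17.62
position: [0.4883, 0.0827, 0.0463]
tcp_rot: [[-0.999, 0.052, -0.012], [0.052, 0.999, 0.001], [0.012, 0.0, -1.0]]
ft_force: [-13.6, -0.1, 3.8]
opening: 0.088
```

Emit:
jog_arm --deltas '[{"travel":[0.04,-0.002,0],"spin":0,"fingers":0},{"travel":[0.08,-0.005,0],"spin":0,"fingers":0},{"travel":[0.12,-0.007,0],"spin":0,"fingers":0},{"travel":[0.15,-0.008,0],"spin":0,"fingers":0}]'

```text
time: 17.95
position: [0.5032, 0.0819, 0.0463]
tcp_rot: [[-0.999, 0.052, -0.012], [0.052, 0.999, 0.001], [0.012, 0.0, -1.0]]
ft_force: [-14.2, 0.4, 3.4]
opening: 0.0882
```

```bash
python3 st.py; python3 - <<'E'
from h import *
f=grab('top');cv2.imwrite('pics/t7.png',cv2.resize(f['image'][150:250,250:380],None,fx=4,fy=4,interpolation=cv2.INTER_CUBIC))
E
```

```text
[-0.1218  0.0011] [0.5032 0.0819 0.0463] [-0.012  0.001 -1.   ] [-14.2   0.4   3.4] [ 0.09  1.91 -0.08] 17.95
```

View pics/t7.png

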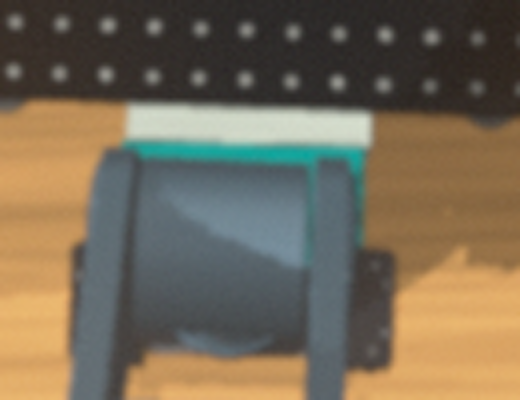

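The driver's front edge (127,142)–(371,148) is still square and centred, with a steady sliding force of about 14 N. From here I feel for the strip in small steps.

Emit:
jog_arm --deltas '[{"travel":[0.02,-0.001,0],"spin":0,"fingers":0},{"travel":[0.04,-0.002,0],"spin":0,"fingers":0},{"travel":[0.06,-0.003,0],"spin":0,"fingers":0},{"travel":[0.08,-0.004,0],"spin":0,"fingers":0},{"travel":[0.1,-0.006,0],"spin":0,"fingers":0}]'

```text
time: 18.42
position: [0.5127, 0.0814, 0.0463]
tcp_rot: [[-0.999, 0.051, -0.013], [0.051, 0.999, 0.001], [0.013, 0.0, -1.0]]
ft_force: [-15.6, 1.4, 7.5]
opening: 0.0879
```

Emit:
jog_arm --deltas '[{"travel":[0.01,-0.001,0],"spin":0,"fingers":0},{"travel":[0.02,-0.001,0],"spin":0,"fingers":0},{"travel":[0.03,-0.002,0],"spin":0,"fingers":0},{"travel":[0.04,-0.002,0],"spin":0,"fingers":0}]'

```text
time: 18.75
position: [0.5164, 0.0812, 0.0463]
tcp_rot: [[-0.999, 0.052, -0.013], [0.052, 0.999, 0.001], [0.013, 0.0, -1.0]]
ft_force: [-17.2, 0.7, 8.8]
opening: 0.0881
```

Emit:
jog_arm --deltas '[{"travel":[0.01,-0.001,0],"spin":0,"fingers":0},{"travel":[0.02,-0.001,0],"spin":0,"fingers":0}]'

```text
time: 18.92
position: [0.5186, 0.0811, 0.0462]
tcp_rot: [[-0.999, 0.052, -0.013], [0.052, 0.999, 0.001], [0.013, 0.0, -1.0]]
ft_force: [-17.0, 0.3, 8.2]
opening: 0.0882
```

```bash
python3 st.py
```

```text
[-0.1064  0.0011] [0.5186 0.0811 0.0462] [-0.013  0.001 -1.   ] [-17.    0.3   8.2] [-0.02  2.21 -0.08] 18.9167
```

Emit:
jog_arm --deltas '[{"travel":[0.01,-0.001,0.01],"spin":0,"fingers":0},{"travel":[0.02,-0.001,0.02],"spin":0,"fingers":0}]'

```text
time: 19.08
position: [0.5218, 0.0808, 0.0478]
tcp_rot: [[-0.999, 0.052, -0.01], [0.052, 0.999, 0.001], [0.01, 0.0, -1.0]]
ft_force: [-7.0, 1.0, -6.1]
opening: 0.0881
```

Emit:
jog_arm --deltas '[{"travel":[0.01,-0.001,0],"spin":0,"fingers":0},{"travel":[0.02,-0.001,0],"spin":0,"fingers":0}]'

```text
time: 19.25
position: [0.5239, 0.0807, 0.0477]
tcp_rot: [[-0.999, 0.052, -0.01], [0.052, 0.999, 0.001], [0.01, 0.0, -1.0]]
ft_force: [-8.7, 0.7, -4.6]
opening: 0.0881
```

Emit:
jog_arm --deltas '[{"travel":[0.01,-0.001,0],"spin":0,"fingers":0},{"travel":[0.02,-0.001,0],"spin":0,"fingers":0}]'

```text
time: 19.42
position: [0.5258, 0.0806, 0.0476]
tcp_rot: [[-0.999, 0.052, -0.01], [0.052, 0.999, 0.001], [0.01, 0.0, -1.0]]
ft_force: [-8.0, 0.7, -4.7]
opening: 0.0884
```

No strip yet: friction with Fz allowed for is unchanged. Continuing in 1–2 mm steps.

Emit:
jog_arm --deltas '[{"travel":[0.01,-0.001,0],"spin":0,"fingers":0},{"travel":[0.02,-0.001,0],"spin":0,"fingers":0}]'

```text
time: 19.58
position: [0.5278, 0.0805, 0.0476]
tcp_rot: [[-0.999, 0.052, -0.01], [0.052, 0.999, 0.001], [0.01, 0.0, -1.0]]
ft_force: [-7.4, 0.3, -4.4]
opening: 0.0883
```

Emit:
jog_arm --deltas '[{"travel":[0.01,-0.001,0],"spin":0,"fingers":0},{"travel":[0.02,-0.001,0],"spin":0,"fingers":0}]'

```text
time: 19.75
position: [0.5298, 0.0804, 0.0476]
tcp_rot: [[-0.999, 0.052, -0.01], [0.052, 0.999, 0.001], [0.01, 0.0, -1.0]]
ft_force: [-9.0, 0.5, -5.2]
opening: 0.0881
```

Emit:
jog_arm --deltas '[{"travel":[0.01,-0.001,0],"spin":0,"fingers":0},{"travel":[0.02,-0.001,0],"spin":0,"fingers":0}]'

```text
time: 19.92
position: [0.5318, 0.0803, 0.0476]
tcp_rot: [[-0.999, 0.052, -0.01], [0.052, 0.999, 0.001], [0.01, 0.0, -1.0]]
ft_force: [-8.1, 0.5, -4.6]
opening: 0.0877
```

Emit:
jog_arm --deltas '[{"travel":[0.01,-0.001,0],"spin":0,"fingers":0}]'

```text
time: 20.0
position: [0.5328, 0.0802, 0.0475]
tcp_rot: [[-0.999, 0.052, -0.01], [0.052, 0.999, 0.001], [0.01, 0.0, -1.0]]
ft_force: [-8.6, 1.4, -4.4]
opening: 0.0881
```

Emit:
jog_arm --deltas '[{"travel":[0.01,-0.001,0],"spin":0,"fingers":0},{"travel":[0.02,-0.001,0],"spin":0,"fingers":0}]'

```text
time: 20.17
position: [0.5348, 0.0801, 0.0475]
tcp_rot: [[-0.999, 0.052, -0.01], [0.052, 0.999, 0.001], [0.01, 0.0, -1.0]]
ft_force: [-7.5, 0.3, -4.1]
opening: 0.0878
```

Emit:
jog_arm --deltas '[{"travel":[0.01,-0.001,0],"spin":0,"fingers":0},{"travel":[0.02,-0.001,0],"spin":0,"fingers":0}]'

```text
time: 20.33
position: [0.5368, 0.08, 0.0475]
tcp_rot: [[-0.999, 0.052, -0.01], [0.052, 0.999, 0.001], [0.01, 0.0, -1.0]]
ft_force: [-7.8, 0.4, -4.6]
opening: 0.0882
```

Emit:
jog_arm --deltas '[{"travel":[0.01,-0.001,0],"spin":0,"fingers":0},{"travel":[0.02,-0.001,0],"spin":0,"fingers":0}]'

```text
time: 20.5
position: [0.5388, 0.0799, 0.0475]
tcp_rot: [[-0.999, 0.052, -0.01], [0.052, 0.999, 0.001], [0.01, 0.0, -1.0]]
ft_force: [-7.2, 0.4, -4.9]
opening: 0.0879
```

Emit:
jog_arm --deltas '[{"travel":[0.01,-0.001,0],"spin":0,"fingers":0},{"travel":[0.01,-0.001,0],"spin":0,"fingers":0}]'

```text
time: 20.67
position: [0.5401, 0.0798, 0.0476]
tcp_rot: [[-0.999, 0.052, -0.01], [0.052, 0.999, 0.001], [0.01, 0.0, -1.0]]
ft_force: [-6.9, 0.1, -3.9]
opening: 0.0883
```

Emit:
jog_arm --deltas '[{"travel":[0.01,-0.001,0],"spin":0,"fingers":0},{"travel":[0.02,-0.001,0],"spin":0,"fingers":0}]'

```text
time: 20.83
position: [0.5412, 0.0798, 0.0473]
tcp_rot: [[-0.999, 0.052, -0.012], [0.052, 0.999, 0.001], [0.012, 0.0, -1.0]]
ft_force: [-10.4, 1.2, -4.9]
opening: 0.0879
```

Emit:
jog_arm --deltas '[{"travel":[0.01,-0.001,0],"spin":0,"fingers":0},{"travel":[0.01,-0.001,0],"spin":0,"fingers":0}]'

```text
time: 21.0
position: [0.5419, 0.0798, 0.047]
tcp_rot: [[-0.999, 0.052, -0.012], [0.052, 0.999, 0.001], [0.012, 0.0, -1.0]]
ft_force: [-10.4, 2.0, -4.0]
opening: 0.0879
```

```bash
python3 st.py;python3 teal.py
```

```text
[-0.083   0.0011] [0.5419 0.0798 0.047 ] [-0.012  0.001 -1.   ] [-10.4   2.   -4. ] [ 0.16  1.43 -0.14] 21.0Traceback (most recent call last):
  File "teal.py", line 4, in <module>
    n,l,st,c=cv2.connectedComponentsWithStats(m); k=1+np.argmax(st[1:,4])
                                                      ~~~~~~~~~^^^^^^^^^^
    return _wrapfunc(a, 'argmax', axis=axis, out=out, **kwds)
    return bound(*args, **kwds)
ValueError: attempt to get argmax of an empty sequence
```

The springs are pushing back: the force is up about 3 N and the tool now lags its command, with touch at x ≈ 0.5405. I'll press about 1.5 mm more.

Emit:
jog_arm --deltas '[{"travel":[0.01,-0.001,0],"spin":0,"fingers":0},{"travel":[0.02,-0.001,0],"spin":0,"fingers":0},{"travel":[0.02,-0.001,0],"spin":0,"fingers":0}]'

```text
time: 21.3
position: [0.543, 0.0797, 0.0469]
tcp_rot: [[-0.999, 0.052, -0.014], [0.052, 0.999, 0.001], [0.014, 0.0, -1.0]]
ft_force: [-13.8, 0.7, -1.8]
opening: 0.0881
```

```bash
python3 st.py
```

```text
[-0.0819  0.0012] [0.543  0.0797 0.0469] [-0.014  0.001 -1.   ] [-13.8   0.7  -1.8] [ 0.11  1.87 -0.22] 21.3
```

About 2.5 mm compressed and 4–5 N, which is consistent. Withdrawing gently.

Emit:
jog_arm --deltas '[{"travel":[-0.03,0.002,0],"spin":0,"fingers":0},{"travel":[-0.07,0.004,0],"spin":0,"fingers":0},{"travel":[-0.15,0.008,0],"spin":0,"fingers":0},{"travel":[-0.4,0.02,0],"spin":0,"fingers":0},{"travel":[-0.8,0.04,0],"spin":0,"fingers":0},{"travel":[-1,0.05,0.4],"spin":0,"fingers":0},{"travel":[-1,0.05,0.8],"spin":0,"fingers":0},{"travel":[-1,0.05,1],"spin":0,"fingers":0},{"travel":[-1,0.05,1],"spin":0,"fingers":0}]'

```text
time: 22.05
position: [0.4526, 0.0839, 0.156]
tcp_rot: [[-0.999, 0.052, 0.012], [0.052, 0.999, -0.001], [-0.012, -0.0, -1.0]]
ft_force: [-0.1, -0.7, 1.0]
opening: 0.088
```

Emit:
jog_arm --deltas '[{"travel":[-0.8,0.4,0.3],"spin":0,"fingers":0},{"travel":[-0.8,0.8,0.3],"spin":0,"fingers":0},{"travel":[-0.8,0.8,0.3],"spin":0,"fingers":0},{"travel":[-0.8,0.8,0.3],"spin":0,"fingers":0},{"travel":[-0.8,0.8,0.3],"spin":0,"fingers":0}]'

```text
time: 22.47
position: [0.3686, 0.165, 0.1802]
tcp_rot: [[-0.999, 0.048, 0.002], [0.048, 0.999, -0.0], [-0.002, 0.0, -1.0]]
ft_force: [0.3, 0.2, -0.8]
opening: 0.0881
```

```bash
python3 teal.py; python3 st.py; python3 - <<'E'
from h import *
f=load('top'); g=grab('scene')
a=cv2.resize(f['image'][90:270,190:450],None,fx=2.7,fy=2.7)[:,:700]; b=cv2.resize(g['image'][170:370,170:480],None,fx=2.2,fy=2.2)
b=b[:110+0] if 0 else b[60:170+0]
cv2.imwrite('pics/fin.png',np.vstack([a,cv2.copyMakeBorder(b,0,0,0,max(0,a.shape[1]-b.shape[1]),cv2.BORDER_CONSTANT)[:,:a.shape[1]]]))
E
```

```text
teal area 2070 centre [0.5914 0.0777] size [0.1465 0.0868] ang 88.4 corners [[0.5460000038146973, 0.006000000052154064], [0.6330000162124634, 0.003000000026077032], [0.6370000243186951, 0.15000000596046448], [0.550000011920929, 0.15199999511241913]] bb [-0.0334  0.0018]
tcp [0.3692 0.1642 0.1801] t 22.5167
[-0.2601  0.0758] [0.3692 0.1642 0.1801] [ 0.001 -0.    -1.   ] [0.3 0.4 0.1] [0.   0.01 0.07] 22.5167
```

View pics/fin.png

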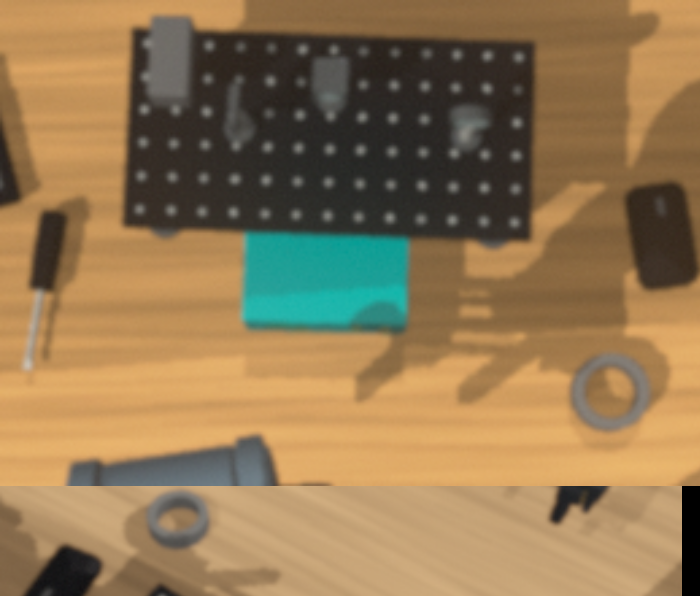

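The final picture shows the spacer's rear edge (243,325)–(405,330) square to the plate edge. The screwdriver, tape and mouse have not moved, and the robot is clear. Handing in.

```bash
python3 -c "
from rig import r
print(r.sign_off())"
```

```text
the job is handed in; nothing more can be done
None
```

I pushed the driver in under the breadboard until the contact strip pushed back, then backed the robot off and handed in at about 22.5 s. No verdict is reported.

**How it was done:** the jog interface can't lean the tool, so the gripper would have hit the plate on the last stretch. I pushed the driver upright to about 47 mm short of the edge. I then used the left teal box as a loose spacer for the rest. The teal box is still sitting behind the driver, partly under the plate; it was not on the leave-alone list.

**Last checks:**
- **Strip contact:** I felt the strip with the driver's front about 25 mm inside the edge, then pressed on to about 2.5 mm of spring travel. The force rose 4–5 N above sliding friction, well below 20 N.
- **Centring:** the driver was about 2–3 mm off the middle line when last visible.
- **Squareness:** the driver was parallel to the plate edge when last visible; the spacer now measures within about 0.03 rad of square.
- **Bystanders:** the screwdriver, tape and mouse look unmoved by eye in the last top picture.
- **Robot:** it is clear of everything and did not touch the breadboard.

**Unsure or off plan:**
- **Wrist force:** it reached about 27 N along the push and 24 N vertically as the spacer met the driver, because the arm sagged and pressed the spacer down. I backed off, raised the tool and corrected it.
- **After release:** the driver is now hidden under the plate, so I couldn't see it or measure the remaining contact force. The spacer's rear edge measured about 2–3 mm further out than where the fingers left it. That could be reading error or a slight spring-back.
- **Pictures:** I viewed 12, two over the budget of 10.

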